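Set an eyelet in a wooden thread tag with a tap of the mallet

ROBOT

A 7-joint arm with a two-finger parallel gripper is mounted at the origin on the work surface. World frame = base frame: x ahead of the robot, y to its left, z up, the work surface at z = 0. Lengths are in m, angles in rad, forces in N, time in s.
With the tool pointing down it reaches from about 0.4 to 0.85 m from the base axis. Payload 4.5 kg.
Tool frame: the origin (TCP) lies between the finger pads; the fingertips stand 11 mm ahead of it and the grasp point (between the pads) lies 8 mm behind it (r.nose_length is the distance from the TCP to the fingertips, in m); z points along the fingers, y is the line along which they close (so a half turn about z gives the same grasp; the last joint's range is limited). The gripper opens to 88 mm and grips with 3 to 60 N. Pads are 18 mm wide; open, the fingers measure 123 mm over their backs; the gripper's body (75 mm by 187 mm) begins 45 mm behind the grasp point.
Start: joints at [1.276, 0.689, -0.195, 1.565, 0.157, 0.902, -0.215], TCP at [0.202, -0.592, 0.25] pointing down, gripper open.
Joint ranges: [-3.01, 3.01], [-0.46, 2.08], [-1.47, 1.51], [0.13, 2.56], [-1, 4.14], [0.04, 2.09], [-2.66, 2.66]. Speed limits (rad/s): [2.57, 2.57, 3.14, 3.14, 3.14, 3.14, 3.14].

INTERFACE

Orientations are given as a unit quaternion [x, y, z, w].
In Python, from plant import get_state, snapshot, camera_model, r gives the robot as it stands.
- The arm moves only by the shell command python3 -m inch 'ROWS' [FORCE]. ROWS is text: rows parted by semicolons, each of 7 numbers parted by spaces: the opening, from -1 (shut) to 1 (fully open), then the shift along the tool's x, y, z in m, then the turn, a rotation vector about the tool's x, y, z in rad. A call has 1 to 20 rows; each row shifts and turns the commanded pose from where the row before left it, along the tool's axes as they then stand; what a row does not reach is not made up. A row lasts 1/12 s, in which the tool goes at most 41.7 mm and 7.16 degrees, less where a joint would pass 70% of its speed; a pose out of reach is approached as far as the arm can. A call is refused whole if a number of a shift passes 0.0417 or a number of a turn 0.125, either way. A call with a gripper value outside its range is refused whole. The fingers move at their own pace and stop on an object; FORCE is the grip in N (left out, the last holds). Time passes only in rows, so rows that do not move let the fingers close. It gives the time, the measured TCP pose, the force, the opening and the grip force at its end, in the units of the state.
- get_state(): the state, without advancing time (a new reading comes with each control period).
- snapshot(name): name is "side" or "top" or "wrist"; returns (picture, depth): 400x640x3 uint8, red, green, blue; 400x640 float32, m along the optical axis (not along the pixel's ray), 0 where there is no reading.
- camera_model(name): a dict with "intrinsics" (3x3 intrinsics, pixels), "view" (4x4, takes a point from world to camera coordinates). Camera axes: x right, y down, z forward; pixel columns grow to the right and rows downward; lengths in m; the calibration is good to about 2 mm. A picture is of the moment at which its call begins: read the wrist's pose just before it. camera_model takes no time and is no camera call; for the wrist camera it gives the pose at the moment of the call.
- r.finish_job(): hands the job in; it is judged then, once.
The state is a dict: "clock": time; "q": joint angles; "qd": joint speeds; "joint_torque": joint torques, N m; "tool_pos": TCP position; "eef_rot": TCP orientation; "contact_force": force on the tool from outside, world axes, zero at the start; "moment": the same for the moment, N m; "opening": opening from 0.0 (shut) to 1.0 (fully open); "finger_force": force on a finger pad.
Only numpy, scipy, OpenCV 4.12 (cv2) and the standard library are available. Lean on these libraries where they do the work, as an engineer would, in place of code of your own. Each camera call takes 0.05 s, during which the arm holds its last target. There are 200 camera calls.

TASK

Push the red tab of the green eyelet setter away from you until its carriage is fully home, so that the brass eyelet lies under the sprung punch. Then pick up the white mallet by its handle and strike the brass punch head down with a brisk tap (not a slow press, and again if needed) until the eyelet is fully home in the wooden tag; never press the punch or the eyelet with the gripper, nor the eyelet with the mallet. Lay the mallet back on its wooden rest as you found it, head upright on the cork pad and handle in the fork, and leave the other things on the table undisturbed.

Things in the scene. Friction and masses are not known exactly. Their poses are not given: they have to be found in the camera images.
- setter: Green eyelet setter, fixed. Origin: on the table, straight below the vertical punch axis; +x is the way the carriage is pushed home, z up. Base plate 18 mm thick, x -130 to 55 mm, y +-65 mm. Bridge over the origin: two posts (|x| < 13, |y| 45 to 61 mm) and a beam (|x| < 16, |y| < 61 mm, z 75 to 100 mm); only the sprung punch stands above it, to 150 mm.
- tab_face (a point): Middle of the face to be pushed (towards setter +x) of the carriage's red tab, 53.5 mm above the table. The tab is an upright plate 50 mm wide (y), 10 mm thick (x), from 18.5 to 68.5 mm above the table. The face lies at setter x = -125 mm with the carriage out, -80 mm with it home.
- carriage (a joint): Carriage travel, m: 0 fully out (towards setter -x), 0.045 home against its stop; starts between 0 and 0.02. It carries a wooden tag 60 x 44 x 4 mm with the eyelet in it. It slides with about 2 N of friction and stays where it is left.
- eyelet_top (a point): Centre of the top of the brass eyelet (flange 18 mm across, 2.5 mm thick), 43 mm above the table while proud, 35 mm when fully home. It lies on the punch axis when the carriage is home, and as far before it (setter -x) as the carriage is short of home.
- eyelet (a joint): How far the eyelet is driven down into the tag, m: 0 at the start (flange 8 mm above the tag), 0.008 fully home with its flange on the tag. Friction of about 4 N; it stays where it is driven.
- punch_top (a point): Centre of the flat top of the punch's brass head, a disc 30 mm across and 12 mm thick, 150 mm above the table when up. Strike it straight down from above.
- punch (a joint): Punch travel, m: 0 up, 0.013 hard stop. A spring (3 N at the top, 6 N at the bottom) returns it. With the carriage home it meets the eyelet at 0.004 and has it home at 0.012; some 10 N in all. A strike counts when the mallet, in contact, drives the punch faster than 30 mm/s (a tool speed of 100 to 250 mm/s is right).
- mallet: Mallet, 200 g (+-20 %): upright white cylindrical head 42 mm across, 64 mm tall, with a brass band; level dark wooden handle 16 mm wide (y), 18 mm tall. Origin: centre of the head's lower, striking face; z up along the head; the handle runs to x = -170 mm, its centre line at z = 32 mm. It starts on the rest, origin on the cork pad.
- mallet_grip (a point): Point on the mallet handle's centre line, 50 mm from the head's axis (mallet x = -50 mm, z = 32 mm): a good place to grip, from above, fingers either side (29 mm clear of the head).
- mallet_tail (a point): Point on the handle's centre line 130 mm from the head's axis; with the mallet on its rest it lies over the fork's saddle.
- rest: Mallet rest, fixed: wooden board 200 x 75 x 12 mm, origin on the table under its middle. At x = -70 mm a fork: saddle 16 mm long with its top 35 mm above the table, cheeks 30 mm apart (5 mm thick, up to 52 mm above the table). At x = +60 mm a round cork pad, flush with the board's top.
- rest_pad (a point): Centre of the cork pad, 12 mm above the table, where the mallet's origin stands (mallet x along rest x).
- bowl: Blue ceramic button bowl, 100 mm across, 45 mm tall, origin under its centre. Leave alone.
- tin: Round steel pin tin with twist lid, 71 mm across, 36 mm tall, origin under its centre. Leave alone.
- thimble: Orange plastic thimble, 21 mm across, 26 mm tall, origin under its centre. Leave alone.
- reel: Standing reel of red thread, 36 mm across, 45 mm tall, origin under its centre. Leave alone.
- tape: Round yellow tape-measure case, 60 mm across, 18 mm tall, origin under its centre. Leave alone.
Things that resemble listed ones, but are neither listed nor needed, are in the scene too. Several things have the shape of the setter; the one meant has the colours described above. What is shaped like the mallet but orange is not meant.

How it is judged:
By the outcome, as a careful person would: the job done as asked, in the order asked, and still so for the second after the job is handed in, with the robot touching nothing.
It also fails if it takes over 54 s, if anything falls off the work surface, if the arm or the gripper's body presses on something with over 40 N, if the wrist force passes 120 N, or if a joint passes its speed limit or range.

## Working session

There is one attempt and no reset: what is moved stays moved. The work goes in short steps, Python scripts to look and compute and a shell command to move; the robot and the scene stay as the last step left them, time stands still between calls to the robot, and variables do not carry over. Pictures are saved under pics/ and viewed, at most 13 in all, crops included, and the job is handed in when it is done.

```bash
mkdir -p pics
cat > h.py <<'E'
import numpy as np, cv2
from plant import get_state, snapshot, camera_model, r
def take(n,f):
    m=camera_model(n); p,d=snapshot(n); cv2.imwrite('pics/%s.png'%f,p[:,:,::-1]); np.savez('pics/%s.npz'%f,p=p,d=d,K=m['intrinsics'],V=m['view'])
def load(f): return np.load('pics/%s.npz'%f)
def cloud(f):
    z=load(f); d=z['d']; K=np.array(z['K']); v,u=np.mgrid[:d.shape[0],:d.shape[1]]
    c=np.stack([(u-K[0,2])/K[0,0]*d,(v-K[1,2])/K[1,1]*d,d],-1); V=np.array(z['V'])
    w=(c-V[:3,3])@V[:3,:3]; w[d==0]=np.nan; return w
E
python3 - <<'E'
from h import *
s=get_state(); print(s)
take('top','t0'); take('side','s0')
E
```

```text
{'clock': 0.0, 'q': array([ 1.27583381,  0.68996277, -0.19454754,  1.56638503,  0.15731489,
        0.90249525, -0.21509945]), 'qd': array([-0.00037637, -0.00054635, -0.00134424,  0.0016065 , -0.00102188,
        0.00056798, -0.00072728]), 'joint_torque': array([-5.83352767e-05, -5.27571809e+01, -1.26694478e+00, -1.53430688e+01,
       -5.25921502e-02,  6.50588656e-03,  1.65453298e-04]), 'tool_pos': array([ 0.20155777, -0.59093917,  0.24891319]), 'eef_rot': array([ 9.86509132e-01,  1.63703610e-01, -2.14885313e-04, -9.02020263e-04]), 'contact_force': array([-0.89384958,  0.07731951, -0.28672686]), 'moment': array([ 0.00942663, -0.00858592,  0.01597426]), 'finger_force': 0.0, 'opening': 1.0032765983051122}
```

View pics/t0.png

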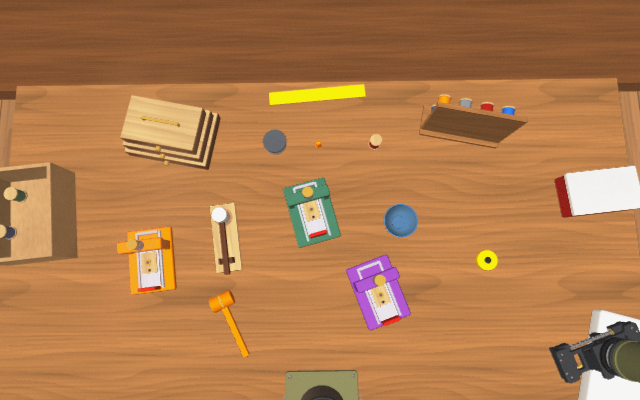

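View pics/s0.png

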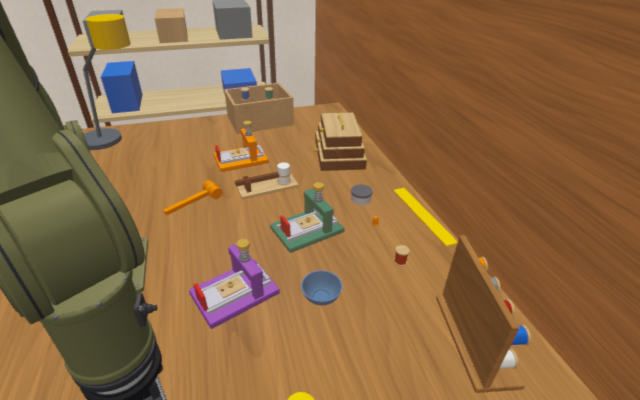

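Top view: setters at (150,262) orange, (312,212) green and (378,290) purple. Mallets at (222,235), white on the rest, and (228,320), orange. I choose green and white, and will check them in a close crop.

Run:
```python
from h import *
w=cloud('t0'); p=cv2.imread('pics/t0.png')
c=p[170:280,200:350]; cv2.imwrite('pics/c0.png',cv2.resize(c,(750,550),interpolation=cv2.INTER_CUBIC))
for n,(u,v) in dict(punch=(308,192),mhead=(220,215),tail=(226,262),tab=(318,234),table=(270,180),bowl=(401,221),tin=(275,142),reel=(375,141),tape=(487,260)).items(): print(n,w[v,u].round(3))
```

```text
punch [0.593 0.031 0.149]
mhead [0.544 0.282 0.073]
tail [0.412 0.266 0.058]
tab [0.487 0.005 0.07 ]
table [ 0.66   0.148 -0.001]
bowl [ 0.528 -0.244  0.007]
tin [0.767 0.129 0.041]
reel [ 0.765 -0.17   0.045]
tape [ 0.409 -0.487  0.02 ]
```

View pics/c0.png

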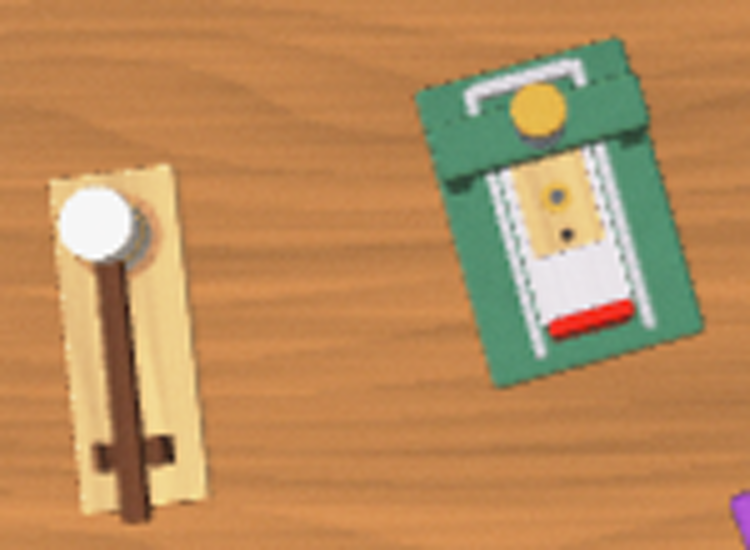

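The crop confirms the green setter with its red tab at px (318,233.6) and brass punch head at (307.6,192). The white mallet's head is at (219.4,214.6) and its tail at (226.8,273).

```bash
cat >> h.py <<'E'
def ray(f,u,v,h):
    z=load(f); K=np.array(z['K']); V=np.array(z['V']); R=V[:3,:3]; o=-R.T@V[:3,3]
    d=R.T@np.linalg.solve(K,[u,v,1]); return o+d*(h-o[2])/d[2]
E
python3 - <<'E'
from h import *
q=lambda x,y,h: ray('t0',200+(x+.5)/5-.5,170+(y+.5)/5-.5,h)
C=[q(*a,.018) for a in [(416,92),(620,38),(704,328),(497,387)]]
P=q(538,110,.15);T=q(590,318,.0685);H=q(97,223,.076);L=q(136,515,.053)
print('P',P,'T',T,'H',H,'L',L)
for a,b in [(3,0),(2,1)]: d=C[b]-C[a];print(np.hypot(*d[:2]),np.degrees(np.arctan2(d[1],d[0])))
for a,b in [(1,0),(2,3)]: d=C[b]-C[a];print(np.hypot(*d[:2]),np.degrees(np.arctan2(d[1],d[0]))-90)
d=P-T;print('P-T',np.hypot(*d[:2]),np.degrees(np.arctan2(d[1],d[0])))
d=H-L;print('H-L',np.hypot(*d[:2]),np.degrees(np.arctan2(d[1],d[0])))
# origin from base corners: centre is at x=-37.5
c=sum(C)/4; print('centre',c)
# yaw of rest from its 4 corners
R=[q(*a,.012) for a in [(50,182),(168,165),(208,497),(84,515)]]
for a,b in [(3,0),(2,1)]: d=R[b]-R[a];print('rest',np.hypot(*d[:2]),np.degrees(np.arctan2(d[1],d[0])))
print(sum(R)/4)
s=get_state();from scipy.spatial.transform import Rotation as Ro
print(Ro.from_quat(s['eef_rot']).as_matrix().round(3))
E
```

```text
P [0.59383671 0.03273722 0.15      ] T [0.48893644 0.00560412 0.0685    ] H [0.54580696 0.28461561 0.076     ] L [0.38193662 0.26394448 0.053     ]
0.18307500226742937 14.94569454340957
0.18135665591410766 14.89112610811431
0.1267537328805001 14.38426433567713
0.12657582043049445 15.161348173013806
P-T 0.10835253243592786 14.502073616644592
H-L 0.1651689606113567 7.18950217601454
centre [0.558328   0.02262452 0.018     ]
rest 0.19874744787000195 7.141451335384673
rest 0.19888384645142665 7.676992941988257
[0.48591895 0.27896794 0.012     ]
[[ 0.946  0.323 -0.001]
 [ 0.323 -0.946  0.001]
 [-0.    -0.002 -1.   ]]
```

```bash
python3 -m inch '-1 .0264 -.0296 0 0 0 0;-1 .0264 -.0296 0 0 0 0;-1 .0264 -.0296 0 0 0 0;-1 .0264 -.0296 0 0 0 0;-1 .0264 -.0296 0 0 0 0;-1 .0264 -.0296 0 0 0 0;-1 .0264 -.0296 0 0 0 0;-1 .0264 -.0296 0 0 0 0;-1 .0264 -.0296 0 0 0 0;-1 .0264 -.0296 0 0 0 0;-1 .0264 -.0296 0 0 0 0;-1 .0264 -.0296 0 0 0 0;-1 .0264 -.0296 0 0 0 0;-1 .0264 -.0296 0 0 0 0;-1 .0264 -.0296 0 0 0 0;-1 .0264 -.0296 0 0 0 0;-1 0 0 0 0 0 0.07;-1 0 0 0 0 0 0'
cat >> h.py <<'E'
from scipy.spatial.transform import Rotation as Ro
def go(p,yaw):
    "shift in tool axes to world point p, and tool-z turn to put tool x at yaw (deg)"
    s=get_state(); R=Ro.from_quat(s['eef_rot']).as_matrix(); y=np.degrees(np.arctan2(R[1,0],R[0,0]))
    print('t',round(s['clock'],2),'pos',s['tool_pos'].round(4),'yaw',y.round(2),'zaxis',R[:,2].round(3),'F',s['contact_force'].round(1),'open',round(s['opening'],3),'grip',round(s['finger_force'],1),'q',s['q'].round(2))
    print('tool shift',(R.T@(np.array(p)-s['tool_pos'])).round(4),'turn z',np.radians(y-yaw).round(4))
def setter(x,y,z):
    a=np.radians(14.8); return [.594+x*np.cos(a)-y*np.sin(a),.0327+x*np.sin(a)+y*np.cos(a),z]
E
python3 -c "
from h import *
go(setter(-.150,0,.056),14.8); take('wrist','w0')"
```

```text
clock: 1.6
tool_pos: [0.4493, -0.0042, 0.2495]
eef_rot: [0.991, 0.131, 0.0, -0.0]
contact_force: [-0.1, -0.3, -0.6]
opening: 0.004
finger_force: 0.0
t 1.6 pos [ 0.4493 -0.0042  0.2495] yaw 15.05 zaxis [ 0.     0.001 -1.   ] F [-0.1 -0.3 -0.6] open 0.004 grip 0.0 q [-0.02  0.47 -0.11  2.08  0.09  0.6  -1.5 ]
tool shift [-0.0007  0.0014  0.1935] turn z 0.0044
```

View pics/w0.png

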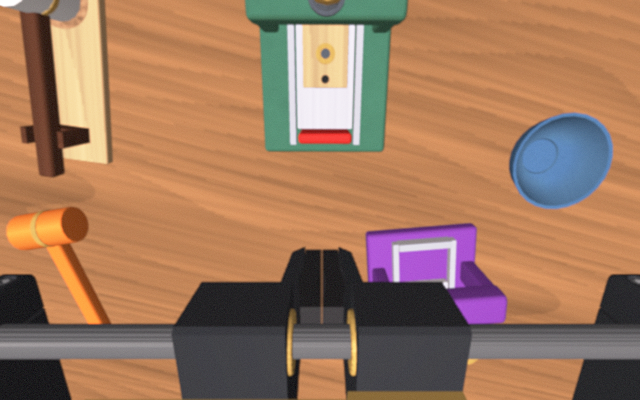

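The wrist view shows the green setter straight ahead, its tab at (325,137), with the purple setter close on the right at (430,270). I'll check the body's clearance to it.

```bash
python3 -c "
from h import *
w=cloud('t0'); s=w.reshape(-1,3); a=np.radians(14.8); d=s-np.array([.594,.0327,0]); x=d[:,0]*np.cos(a)+d[:,1]*np.sin(a); y=-d[:,0]*np.sin(a)+d[:,1]*np.cos(a)
p=load('t0')['p'].reshape(-1,3).astype(int)
for lo,hi in [(.005,.03),(.03,.085),(.085,.115),(.115,.17)]:
  m=(s[:,2]>lo)&(s[:,2]<hi)&(x>-.22)&(x<-.04)&(y<-.03)&(y>-.2)&(p[:,2]>p[:,1]+60)
  print(lo,hi,m.sum(), (x[m].min(),x[m].max(),y[m].min(),y[m].max()) if m.any() else '')
print('punch px',ray('t0',380,281,.15)); print(x.reshape(400,640)[281,380],y.reshape(400,640)[281,380],w[281,380])
"
```

```text
0.005 0.03 10 (np.float64(-0.21999334952591018), np.float64(-0.21756510659443837), np.float64(-0.17710900232826704), np.float64(-0.14616491644105442))
0.03 0.085 0 
0.085 0.115 0 
0.115 0.17 0 
punch px [ 0.35470587 -0.15425233  0.15      ]
-0.2793564555484253 -0.12026112822450041 [ 0.35463184 -0.15493169  0.14536653]
```

```bash
python3 -m inch '-1 0 .0012 .0387 0 0 0.004;-1 0 0 .0387 0 0 0;-1 0 0 .0387 0 0 0;-1 0 0 .0387 0 0 0;-1 0 0 .0387 0 0 0;-1 .01 0 0 0 0 0;-1 .01 0 0 0 0 0;-1 .01 0 0 0 0 0;-1 .01 0 0 0 0 0;-1 .006 0 0 0 0 0;-1 .003 0 0 0 0 0;-1 .002 0 0 0 0 0'; python3 -c "
from h import *
go(setter(-.089,0,.056),14.8)"
```

```text
clock: 2.65
tool_pos: [0.4976, 0.0031, 0.0562]
eef_rot: [0.992, 0.126, -0.001, 0.001]
contact_force: [-2.0, -1.3, -0.9]
opening: 0.011
finger_force: 1.0
t 2.65 pos [0.4976 0.0031 0.0562] yaw 14.51 zaxis [-0.001 -0.001 -1.   ] F [-2.  -1.3 -0.9] open 0.011 grip 1.0 q [-0.08  0.87 -0.04  2.08  0.14  0.2  -1.56]
tool shift [ 0.0117 -0.0041  0.0002] turn z -0.0051
```

```bash
python3 -m inch '-1 .003 0 0 0 0 0;-1 .003 0 0 0 0 0;-1 .003 0 0 0 0 0;-1 .002 0 0 0 0 0'; python3 -m inch '-1 .002 0 0 0 0 0;-1 0 0 0 0 0 0'|grep -E 'pos|force'
```

```text
clock: 2.98
tool_pos: [0.5061, 0.0063, 0.0563]
eef_rot: [0.992, 0.127, -0.003, 0.001]
contact_force: [-8.3, -5.0, 6.8]
opening: 0.005
finger_force: 4.9
tool_pos: [0.5061, 0.0063, 0.0563]
contact_force: [-9.2, -4.4, 7.3]
finger_force: 5.0
```

```bash
python3 -m inch '-1 .003 0 0 0 0 0;-1 .002 0 0 0 0 0;-1 0 0 0 0 0 0'|grep -E 'pos|force'; python3 -m inch '-1 -.02 0 0 0 0 0;-1 -.02 0 0 0 0 0;-1 0 0 -.0387 0 0 0;-1 0 0 -.0387 0 0 0;-1 0 0 -.0387 0 0 0;1 0 0 -.0387 0 0 0;1 0 0 0 0 0 0'|grep -E 'pos|force'; python3 -c "
from h import *
take('wrist','w1'); p=cv2.imread('pics/w1.png')
cv2.imwrite('pics/w1c.png',cv2.resize(p[0:200,150:450],(780,520),interpolation=cv2.INTER_CUBIC))
a=np.radians(7.3);c,s=np.cos(a),np.sin(a)
go([.546-.05*c,.2850-.05*s,.20],7.3)"
```

```text
tool_pos: [0.5061, 0.0063, 0.0561]
contact_force: [-16.0, -5.3, 14.3]
finger_force: 8.8
tool_pos: [0.4819, 0.0003, 0.2176]
contact_force: [0.5, 0.1, 0.8]
finger_force: 0.0
t 4.03 pos [4.807e-01 2.000e-04 2.150e-01] yaw 14.64 zaxis [ 0.011  0.002 -1.   ] F [ 0.6 -0.2 -0.6] open 0.177 grip 0.0 q [-0.03  0.56 -0.11  2.04  0.11  0.54 -1.53]
tool shift [ 0.0854 -0.2655  0.0156] turn z 0.1281
```

View pics/w1c.png

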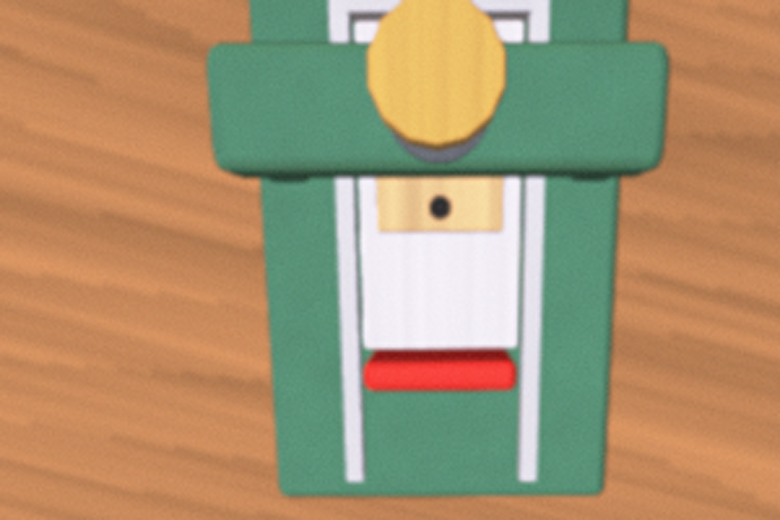

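The crop shows the carriage home: tag and eyelet under the beam, tab at crop (440,372), and the push stalled with rising force. Next, the mallet.

```bash
python3 -m inch '1 .0108 -.0332 0 0 0 0;1 .0108 -.0332 0 0 0 0;1 .0108 -.0332 0 0 0 0;1 .0108 -.0332 0 0 0 0;1 .0108 -.0332 0 0 0 0;1 .0108 -.0332 0 0 0 0;1 .0108 -.0332 0 0 0 0;1 .0108 -.0332 0 0 0 0;1 0 0 0 0 0 .0641;1 0 0 0 0 0 .0641;1 0 0 0 0 0 0;1 0 0 0 0 0 0' |grep pos; python3 -c "
from h import *
take('wrist','w2')
w=cloud('w1'); 
for u,v in [(319,143),(319,26)]:
  q=ray('w1',u,v,.0685 if v==143 else .15); print(w[v,u],q); d=q-np.array([.594,.0327,0]); a=np.radians(14.8); print('setter',d[0]*np.cos(a)+d[1]*np.sin(a),-d[0]*np.sin(a)+d[1]*np.cos(a))
a=np.radians(7.3);c,s=np.cos(a),np.sin(a)
go([.546-.05*c,.2850-.05*s,.036],7.3)"
```

```text
tool_pos: [0.4934, 0.2782, 0.2101]
[0.52093391 0.01245139 0.06839861] [0.52094685 0.01245426 0.0685    ]
setter -0.07580118645149153 -0.0009129356548173255
[0.59251147 0.03053905 0.149656  ] [0.59245233 0.03052221 0.15      ]
setter -0.002052634969478937 -0.0017101894980250392
t 5.08 pos [0.4935 0.2778 0.2103] yaw 7.35 zaxis [-0.001 -0.001 -1.   ] F [ 0.3 -0.3 -0.7] open 1.001 grip 0.0 q [-0.59  0.66 -0.01  1.79  0.01  0.69 -2.04]
tool shift [ 0.0031 -0.0005  0.1743] turn z 0.0009
```

View pics/w2.png

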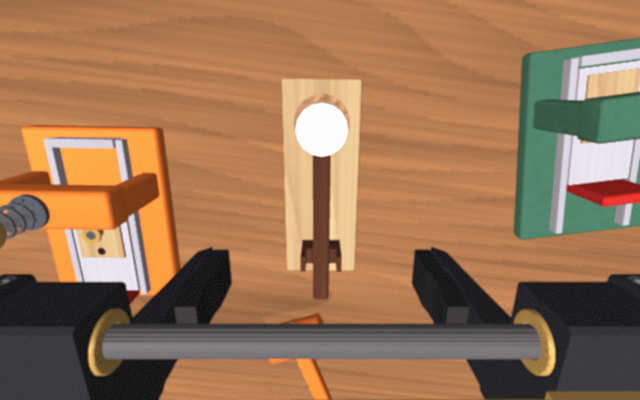

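The wrist view shows the mallet head at (321.5,129) and the handle along column 321, with the orange setter's bridge at left (80,205). I'll refine the pose and check the body's clearance.

```bash
python3 -c "
from h import *
H=ray('w2',321.5,129,.076); L=ray('w2',321,296,.053); M=ray('w2',321,190,.053);d=H-L
print(H,L,np.hypot(*d[:2]),np.degrees(np.arctan2(d[1],d[0])))
W=cloud('w2'); print('handle z',W[200,321])
a=np.radians(7.3)
for f in 't0','w2':
  s=cloud(f).reshape(-1,3); e=s-np.array([.4965,.2786,0]); x=e[:,0]*np.cos(a)+e[:,1]*np.sin(a); y=-e[:,0]*np.sin(a)+e[:,1]*np.cos(a)
  m=(s[:,2]>.07)&(s[:,2]<.16)&(y>.05)&(y<.2)&(abs(x)<.06); print(f,m.sum(), y[m].min() if m.any() else '', x[m].min() if m.any() else '')
# rows for handle edges
z=load('w2')['p'].astype(int).sum(2); 
for v in 180,220: print(v,[u for u in range(295,350) if z[v,u]<200][::1][0:1],[u for u in range(295,350) if z[v,u]<200][-1:])
"
```

```text
[0.54455002 0.28481869 0.076     ] [0.37961953 0.26402774 0.053     ] 0.16623576878176705 7.184744679855359
handle z [0.47974937 0.27688941 0.05412381]
t0 197 0.16115776783943822 -0.026062209055427374
w2 3006 0.1602287416318643 -0.02703037174010736
180 [314] [328]
220 [314] [327]
```

```bash
python3 -m inch '1 .002 -.0005 .0349 0 0 0;1 0 0 .0349 0 0 0;1 0 0 .0349 0 0 0;1 0 0 .0349 0 0 0;1 0 0 .0347 0 0 0;1 0 0 0 0 0 0;-1 0 0 0 0 0 0;-1 0 0 0 0 0 0;-1 0 0 0 0 0 0;-1 0 0 0 0 0 0;-1 0 0 0 0 0 0;-1 0 0 0 0 0 0;-1 0 0 0 0 0 0;-1 0 0 0 0 0 0' 50; python3 -c "
from h import *
go([.4954,.2785,.036],7.25)"
```

```text
clock: 6.25
tool_pos: [0.4957, 0.2789, 0.0371]
eef_rot: [0.998, 0.063, 0.0, -0.0]
contact_force: [-0.5, -1.0, 1.0]
opening: 0.421
finger_force: 0.0
t 6.25 pos [0.4957 0.2789 0.0371] yaw 7.26 zaxis [ 0.  0. -1.] F [-0.5 -1.   1. ] open 0.421 grip 0.0 q [-0.59  0.94 -0.01  1.87  0.02  0.33 -2.06]
tool shift [-0.0004  0.0004  0.0011] turn z 0.0002
```

```bash
python3 -m inch '-1 0 0 0 0 0 0;-1 0 0 0 0 0 0;-1 0 0 0 0 0 0;-1 0 0 0 0 0 0;-1 0 0 0 0 0 0;-1 0 0 0 0 0 0'; python3 -m inch '-1 0 0 -.01 0 0 0;-1 0 0 -.02 0 0 0;-1 0 0 -.03 0 0 0;-1 0 0 -.04 0 0 0;-1 0 0 -.04 0 0 0;-1 0 0 -.03 0 0 0;-1 0 0 0 0 0 0;-1 0 0 0 0 0 0'; python3 -c "
from h import *
take('side','s1'); take('wrist','w3')
a=np.radians(7.25); go([.594-.0496,.0327-.0063,.2],7.25)
p=cv2.imread('pics/s1.png'); cv2.imwrite('pics/s1c.png',cv2.resize(p[80:260,180:380],(780,702))[:600])"
```

```text
clock: 6.75
tool_pos: [0.4956, 0.2787, 0.0366]
eef_rot: [0.998, 0.063, -0.0, 0.0]
contact_force: [0.2, -0.1, -0.1]
opening: 0.172
finger_force: 50.0
clock: 7.42
tool_pos: [0.4962, 0.2792, 0.2087]
eef_rot: [0.998, 0.063, 0.002, -0.001]
contact_force: [0.5, 0.2, -2.5]
opening: 0.175
finger_force: 50.0
t 7.52 pos [0.4945 0.2782 0.2058] yaw 7.27 zaxis [-0.002 -0.001 -1.   ] F [-0.6  0.2 -2.4] open 0.169 grip 50.0 q [-0.59  0.67 -0.01  1.79  0.01  0.68 -2.05]
tool shift [0.0176 0.2561 0.006 ] turn z 0.0003
```

View pics/s1c.png

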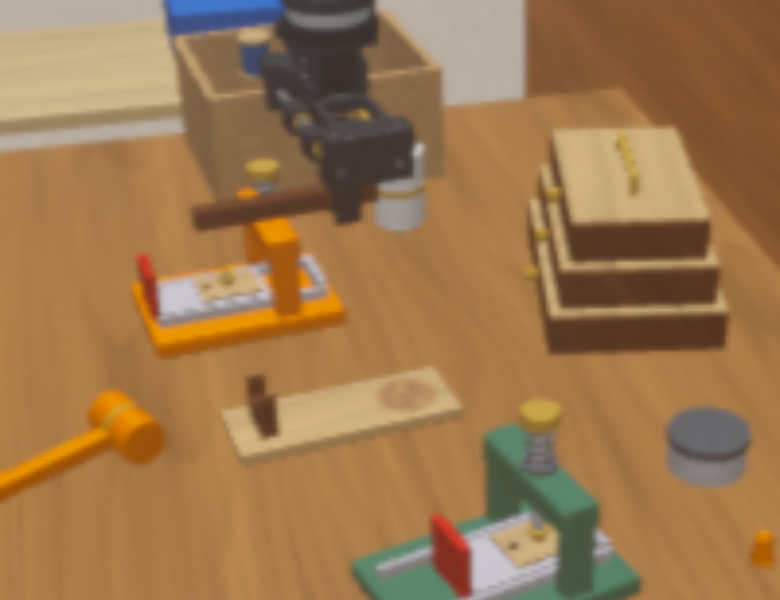

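View pics/w3.png

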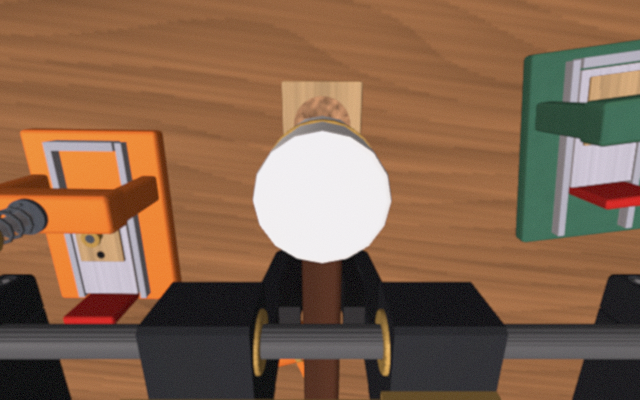

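Side view: the mallet is level in the gripper and off the rest, with the eyelet under the green bridge. Wrist view: head top at (321,197). I'll measure the tilt and the head offset.

```bash
python3 -c "
from h import *
W=cloud('w3'); s=get_state(); R=Ro.from_quat(s['eef_rot']).as_matrix()
z=load('w3')['p'].astype(int); m=(z.min(2)>215); m[:120]=0;m[262:]=0;m[:,:240]=0;m[:,400:]=0
q=W[m]; q=q[np.isfinite(q[:,0])]; q=q[q[:,2]>np.median(q[:,2])-.006]
c=q.mean(0);_,_,v=np.linalg.svd(q-c); n=v[2]*np.sign(v[2][2]); print('top',c,'n',n,len(q)); off=R.T@(c-s['tool_pos']); print('head top in tool',off, 'ext',np.ptp(q,0))
go([.593-(c-s['tool_pos'])[0],.0315-(c-s['tool_pos'])[1],.215],7.25)"
```

```text
top [0.54473761 0.28510688 0.24626743] n [0.00617629 0.00118148 0.99998023] 13613
head top in tool [ 0.05058657 -0.00043197 -0.04060492] ext [0.04048349 0.04030305 0.00461163]
t 7.52 pos [0.4945 0.2782 0.2058] yaw 7.27 zaxis [-0.002 -0.001 -1.   ] F [-0.6  0.2 -2.4] open 0.169 grip 50.0 q [-0.59  0.67 -0.01  1.79  0.01  0.68 -2.05]
tool shift [ 0.0158  0.2577 -0.009 ] turn z 0.0003
```

```bash
python3 -m inch '-1 .002 .02 -.005 0 0 0;-1 .002 .0316 -.004 0 0 0;-1 .002 .0316 0 0 0 0;-1 .002 .0316 0 0 0 0;-1 .002 .0316 0 0 0 0;-1 .002 .0316 0 0 0 0;-1 .002 .0316 0 0 0 0;-1 .002 .0281 0 0 0 0;-1 0 .02 0 0 0 0;-1 0 0 0 0 0 0;-1 0 0 0 0 0 0;-1 0 0 0 0 0 0'|grep pos; python3 -c "
from h import *
take('top','t1')
go([.593-.0502,.0315-.0068,.200],7.25); go([.593-.0502,.0315-.0068,.1746],7.25)
p=cv2.imread('pics/t1.png'); cv2.imwrite('pics/t1c.png',cv2.resize(p[150:260,250:370],(600,550),interpolation=cv2.INTER_CUBIC))"
```

```text
tool_pos: [0.543, 0.0263, 0.2144]
t 8.57 pos [0.5432 0.0269 0.2147] yaw 7.39 zaxis [-0.002  0.001 -1.   ] F [ 0.2 -0.1 -1.8] open 0.175 grip 50.0 q [-0.1   0.63 -0.06  1.85  0.06  0.66 -1.63]
tool shift [-0.0007  0.0022  0.0147] turn z 0.0024
t 8.57 pos [0.5432 0.0269 0.2147] yaw 7.39 zaxis [-0.002  0.001 -1.   ] F [ 0.2 -0.1 -1.8] open 0.175 grip 50.0 q [-0.1   0.63 -0.06  1.85  0.06  0.66 -1.63]
tool shift [-0.0006  0.0022  0.0401] turn z 0.0024
```

View pics/t1c.png

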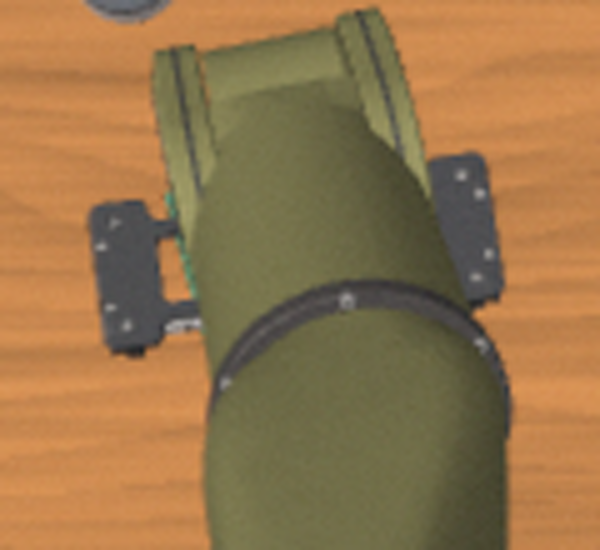

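The top view is blocked by the arm, as expected, so I rely on the measured poses. Strike at 150 mm/s.

```bash
python3 -m inch '-1 -.0005 .002 0 0 0 0;-1 0 0 .0125 0 0 0;-1 0 0 .0125 0 0 0;-1 0 0 .0125 0 0 0;-1 0 0 .0125 0 0 0;-1 0 0 .0065 0 0 0'; python3 -m inch '-1 0 0 0 0 0 0'; python3 -m inch '-1 0 0 -.015 0 0 0;-1 0 0 -.02 0 0 0;-1 0 0 -.02 0 0 0;-1 0 0 0 0 0 0'; python3 -c "
from h import *
take('side','s2'); p=cv2.imread('pics/s2.png'); cv2.imwrite('pics/s2c.png',cv2.resize(p[170:250,260:360],(800,600),interpolation=cv2.INTER_CUBIC))
go([.593-.0502,.0315-.0068,.1746],7.25)"
```

```text
clock: 9.07
tool_pos: [0.5422, 0.024, 0.1587]
eef_rot: [0.998, 0.064, -0.002, 0.0]
contact_force: [-9.6, -1.1, 16.6]
opening: 0.174
finger_force: 50.0
clock: 9.15
tool_pos: [0.542, 0.024, 0.1587]
eef_rot: [0.998, 0.064, -0.002, 0.0]
contact_force: [-3.8, -0.6, 6.6]
opening: 0.173
finger_force: 50.0
clock: 9.48
tool_pos: [0.546, 0.0243, 0.2174]
eef_rot: [0.998, 0.064, 0.003, -0.0]
contact_force: [0.7, 0.7, -0.7]
opening: 0.175
finger_force: 50.0
t 9.53 pos [0.5451 0.0242 0.2157] yaw 7.34 zaxis [ 0.004  0.001 -1.   ] F [-0.3  0.1 -1.6] open 0.175 grip 50.0 q [-0.09  0.63 -0.06  1.85  0.06  0.66 -1.63]
tool shift [-0.0024 -0.0008  0.0411] turn z 0.0015
```

View pics/s2c.png

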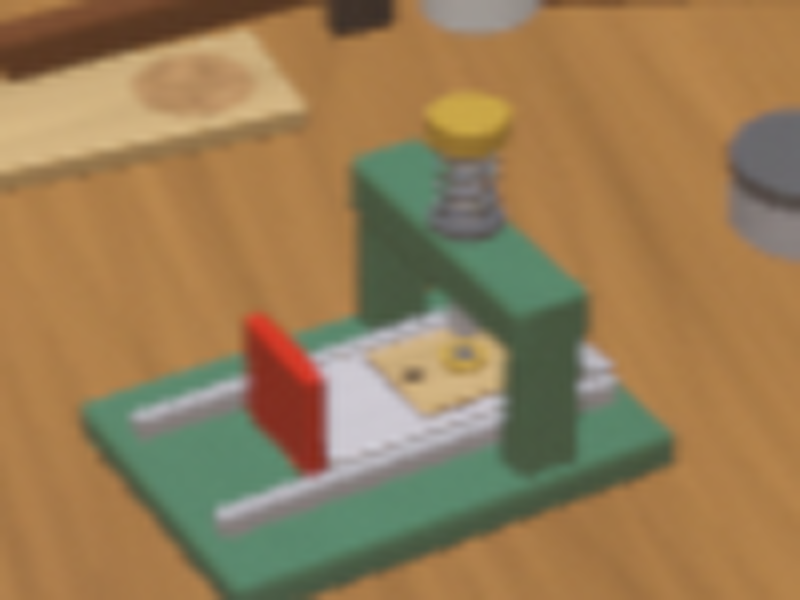

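The eyelet at crop (463,353) looks flush with the tag. I'll check its height in the depth data, before and after the strike.

```bash
python3 -c "
from h import *
for f in 's1','s2':
  W=cloud(f); a=np.radians(14.8); d=W-np.array([.5935,.0322,0]); x=d[...,0]*np.cos(a)+d[...,1]*np.sin(a); y=-d[...,0]*np.sin(a)+d[...,1]*np.cos(a)
  print(f); print((W[212:221,312:324,2]*1000).round(0))
W=cloud('s2');print(W[217,318],W[216,317])
W=cloud('w3')
"
```

```text
s1
[[29. 29. 28. 27. 55. 56. 74. 84. 86. 87. 93. 94.]
 [27. 27. 25. 27. 53. 52. 55. 79. 80. 87. 90. 94.]
 [28. 34. 33. 40. 48. 49. 49. 49. 75. 82. 86. 88.]
 [31. 32. 32. 42. 41. 43. 44. 41. 41. 78. 82. 87.]
 [30. 32. 33. 40. 45. 41. 41. 42. 42. 32. 77. 80.]
 [35. 34. 34. 32. 37. 40. 42. 35. 33. 32. 30. 79.]
 [29. 33. 32. 31. 34. 33. 35. 33. 31. 31. 31. 70.]
 [33. 32. 33. nan 32. 32. 31. 32. 32. 32. 30. 68.]
 [34. 30. 35. 32. 31. 30. 30. 31. 32. 34. 31. 63.]]
s2
[[28. 28. 27. 26. 54. 56. 79. 82. 85. 90. 91. 98.]
 [25. 28. 25. 29. 53. 54. 53. 79. 82. 85. 87. 91.]
 [27. nan 33. 30. 46. 50. 48. 48. 78. 80. 85. 90.]
 [32. 32. 34. 32. 32. 35. 35. 30. 34. 76. 79. nan]
 [31. 30. 33. 35. 35. 36. 34. 36. 32. 32. 77. 83.]
 [34. 32. 31. 33. 33. 34. 33. 36. 34. 32. 32. 79.]
 [32. 28. 33. 35. 35. 33. 32. 35. 34. 31. 32. 71.]
 [32. 30. 31. 30. 32. 33. 34. 32. 32. 31. 31. 66.]
 [32. 33. 33. 33. 33. 33. 28. 32. 35. 33. 32. 63.]]
[0.59322425 0.03066467 0.03336833] [0.59085981 0.03333292 0.03561972]
```

The eyelet went from about 42 mm to 35 mm, fully home. Now I return the mallet, first checking how it sits in the grip.

```bash
python3 -m inch '-1 -.0045 -.02 0 0 0 0;-1 -.006 -.032 0 0 0 0;-1 -.006 -.032 0 0 0 0;-1 -.006 -.032 0 0 0 0;-1 -.006 -.032 0 0 0 0;-1 -.006 -.032 0 0 0 0;-1 -.004 -.032 0 0 0 0;-1 0 -.025 0 0 0 0;-1 0 -.02 0 0 0 0;-1 0 0 0 0 0 0;-1 0 0 0 0 0 0;-1 0 0 0 0 0 0'|grep pos; python3 -c "
from h import *
R=None; s=get_state(); R=Ro.from_quat(s['eef_rot']).as_matrix(); take('wrist','w4')
W=cloud('w4'); z=load('w4')['p'].astype(int); m=(z.min(2)>215); m[:120]=0;m[262:]=0;m[:,:240]=0;m[:,400:]=0
q=W[m]; q=q[np.isfinite(q[:,0])]; q=q[q[:,2]>np.median(q[:,2])-.006]
c=q.mean(0);_,_,v=np.linalg.svd(q-c); n=v[2]*np.sign(v[2][2]); print('n tool',R.T@n,'head top in tool',R.T@(c-s['tool_pos']),'ext',np.ptp(q,0))
go([.4956,.2787,.0366],7.25)"
```

```text
tool_pos: [0.4727, 0.272, 0.2133]
n tool [-6.96300984e-02  3.48257715e-04 -9.97572818e-01] head top in tool [ 0.04813504 -0.00032942 -0.04351016] ext [0.03717417 0.04039338 0.00604523]
t 10.58 pos [0.4731 0.2715 0.2135] yaw 7.16 zaxis [-0.001 -0.002 -1.   ] F [-0.4 -0.7 -1.2] open 0.173 grip 50.0 q [-0.6   0.63 -0.01  1.85  0.01  0.66 -2.06]
tool shift [ 0.0235 -0.0047  0.1768] turn z -0.0016
```

The strike turned the mallet 4° in the grip, head end up. I'll level it with a −0.07 turn about tool y, then recheck over the rest.

```bash
python3 -m inch '-1 .0078 -.0016 0 0 0 0;-1 .0078 -.0016 0 0 0 0;-1 .0078 -.0016 0 0 0 0;-1 0 0 0 0 -.035 0;-1 0 0 0 0 -.035 0;-1 0 0 0 0 0 0;-1 0 0 0 0 0 0;-1 0 0 0 0 0 0'|grep pos; python3 -c "
from h import *
s=get_state(); R=Ro.from_quat(s['eef_rot']).as_matrix(); take('wrist','w5')
W=cloud('w5'); z=load('w5')['p'].astype(int); m=(z.min(2)>215); m[:120]=0;m[262:]=0;m[:,:240]=0;m[:,400:]=0
q=W[m]; q=q[np.isfinite(q[:,0])]; q=q[q[:,2]>np.median(q[:,2])-.006]
c=q.mean(0);_,_,v=np.linalg.svd(q-c); n=v[2]*np.sign(v[2][2]); o=c-.064*n
print('n',n,'top',c,'origin',o,'yaw',np.degrees(np.arctan2(*(c-s['tool_pos'])[[1,0]])))
D=np.array([.5450,.2850,.012])-o; print('world shift for mallet to pad',D,'tool',R.T@D)
go([.4952,.2787,.038],7.25)"
```

```text
tool_pos: [0.496, 0.2807, 0.2141]
n [ 0.00129883 -0.00101819  0.99999864] top [0.5465487  0.28749574 0.25408458] origin [0.54646558 0.28756091 0.19008467] yaw 7.608878888777218
world shift for mallet to pad [-0.00146558 -0.00256091 -0.17808467] tool [0.01058378 0.00233956 0.17777898]
t 11.3 pos [0.4957 0.2808 0.2142] yaw 7.25 zaxis [-0.069 -0.009 -0.998] F [ 0.6 -0.6 -1.5] open 0.175 grip 50.0 q [-0.56  0.68 -0.03  1.72 -0.02  0.8  -2.02]
tool shift [0.0115 0.002  0.1758] turn z -0.0
```

```bash
python3 -m inch '-1 .0022 .0005 .0335 0 0 0;-1 .0022 .0005 .0335 0 0 0;-1 .0022 .0005 .0335 0 0 0;-1 .0022 .0005 .0335 0 0 0;-1 .0022 .0003 .0315 0 0 0;-1 0 0 0 0 0 0;-1 0 0 0 0 0 0'|grep pos; python3 -c "
from h import *
go([.4952,.2787,.0375],7.25)"
```

```text
tool_pos: [0.4943, 0.2782, 0.0476]
t 11.88 pos [0.4943 0.2782 0.0476] yaw 7.28 zaxis [-0.072 -0.011 -0.997] F [ 0.4  1.  -0.8] open 0.173 grip 50.0 q [-0.56  0.94 -0.03  1.81 -0.01  0.46 -2.02]
tool shift [ 0.0017 -0.0004  0.01  ] turn z 0.0005
```

```bash
python3 -m inch '-1 .0014 -.0004 .004 0 0 0;-1 0 0 .003 0 0 0;-1 0 0 .002 0 0 0;-1 0 0 0 0 0 0'|grep -E 'pos|contact'; python3 -m inch '-1 0 0 .001 0 0 0;-1 0 0 0 0 0 0'|grep -E 'pos|contact'
```

```text
tool_pos: [0.4967, 0.2794, 0.0403]
contact_force: [0.5, 0.1, -1.4]
tool_pos: [0.4963, 0.2792, 0.0388]
contact_force: [0.5, 0.2, -1.5]
```

```bash
python3 -m inch '-1 -.0008 .0004 .001 0 0 0;-1 0 0 0 0 0 0'|grep -E 'pos|contact'; python3 -m inch '-1 0 0 .001 0 0 0;-1 0 0 0 0 0 0'|grep -E 'pos|contact';python3 -m inch '-1 0 0 .0007 0 0 0;-1 0 0 0 0 0 0'|grep -E 'pos|contact'
```

```text
tool_pos: [0.4951, 0.2784, 0.0374]
contact_force: [-0.4, 0.2, -2.6]
tool_pos: [0.4953, 0.2785, 0.0363]
contact_force: [-0.1, 1.0, -1.5]
tool_pos: [0.4952, 0.2785, 0.0362]
contact_force: [-1.0, -0.0, 4.5]
```

```bash
python3 -m inch '1 0 0 0 0 0 0;1 0 0 0 0 0 0;1 0 0 0 0 0 0;1 0 0 0 0 0 0;1 0 0 0 0 0 0;1 0 0 0 0 0 0;1 0 0 0 0 0 0;1 0 0 0 0 0 0;1 0 0 0 0 0 0'|grep -E 'opening'; python3 -m inch '1 -.002 0 -.02 0 0 0;1 -.003 0 -.04 0 0 0;1 -.003 0 -.04 0 0 0;1 -.003 0 -.04 0 0 0;1 -.003 0 -.03 0 0 0;1 0 0 0 0 .035 0;1 0 0 0 0 .035 0;1 0 0 0 0 0 0;1 0 0 0 0 0 0'|grep -E 'pos|contact'; python3 -c "
from h import *
take('side','s3'); take('wrist','w6'); p=cv2.imread('pics/s3.png'); a=cv2.resize(p[140:250,200:390],(800,463),interpolation=cv2.INTER_CUBIC); cv2.imwrite('pics/s3c.png',a)
z=load('w6')['p'].astype(int); W=cloud('w6'); m=(z.min(2)>215)&(abs(W[...,2]-.076)<.006)
q=W[m]; c=q.mean(0);_,_,v=np.linalg.svd(q-c); print('head top',c,'n',v[2],len(q))
h=W[170:290,321]; print(h[::30])"
```

```text
opening: 0.83
tool_pos: [0.4925, 0.2782, 0.2062]
contact_force: [0.7, 0.3, 0.3]
head top [0.54385988 0.28500037 0.0762274 ] n [0.00433945 0.00175866 0.99998904] 2241
[[0.50726595 0.28049357 0.05304708]
 [0.48054258 0.27711834 0.05428695]
 [0.4519612  0.27350885 0.0543609 ]
 [0.42197169 0.26972132 0.05506735]]
```

View pics/s3c.png

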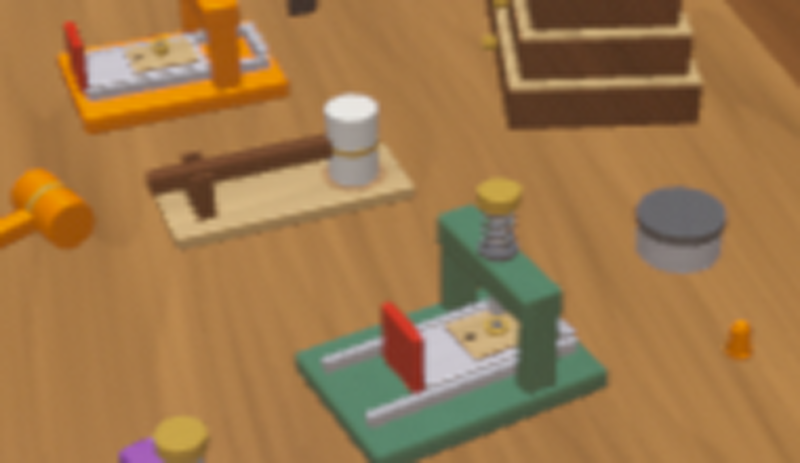

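The mallet stands on the pad with its handle in the fork (crop (350,140) and (200,180)), within a millimetre or so of its first position and upright. The carriage is home and the eyelet is flush.

```bash
python3 -c "
from plant import r
print(r.finish_job())"
```

```text
the job is handed in; nothing more can be done
None
```

The job is handed in: the carriage is home, one brisk mallet tap drove the eyelet flush with the tag, and the mallet is back upright on its rest about 1 mm from where it started, with nothing else touched.

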